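# Crack open a stuck gauge case and hold it ajar

## Robot

A 7-joint arm with a two-finger parallel gripper is mounted at the origin on a cart in front of the work surface, level with it; the furniture and walls round the work are solid. World frame = base frame: x ahead of the robot, y to its left, z up, the work surface at z = 0. Lengths are in m, angles in degrees, forces in N, time in s.
With the tool pointing down it reaches from about 0.4 to 0.85 m from the base axis. Payload 4.5 kg.
Tool frame: the origin (TCP) lies on the mounting face of the last link; the fingertips stand 166 mm ahead of it and the grasp point (between the pads) lies 147 mm ahead of it (r.tips_ahead is the z of the fingertips in the tool frame, in m); z points along the fingers, y is the line along which they close (so a half turn about z gives the same grasp; the last joint's range is limited). The gripper opens to 88 mm and grips with 3 to 60 N. Pads are 18 mm wide; open, the fingers measure 123 mm over their backs; the gripper's body (75 mm by 187 mm) begins 45 mm behind the grasp point.
Start: joints at [77.796, 39.483, -11.15, 89.685, 9.013, 51.709, -12.324], TCP at [0.153, -0.606, 0.405] pointing down, gripper open.
Joint ranges: [-172.22, 172.22], [-26.19, 119.32], [-84.43, 86.54], [7.71, 146.69], [-57.33, 237.33], [2.42, 119.75], [-152.13, 152.13]. Speed limits (degrees/s): [147.25, 147.25, 180, 180, 180, 180, 180].

## Interface

Orientations are given as [roll, pitch, yaw] about the fixed x, y, z axes, in that order (R = Rz(yaw) Ry(pitch) Rx(roll)).
In Python, from bench import r, eyes, order, cut_out, pinpoint gives the robot as it stands.
- The arm moves only by the shell command python3 -m pendant 'ROWS' [FORCE]. ROWS is JSON, a list of rows, each an object with "hand": the finger opening in m, from 0 to 0.0881; "slide": the shift along the world's x, y, z in m, a list of three; "angular": the turn, a rotation vector about the world's x, y, z in degrees, a list of three. A call has exactly 10 rows; each row is the pose to reach, as a shift and turn from the pose commanded when the call began; what a row does not reach only later rows make up. A row lasts 1/12 s, in which the tool goes at most 41.7 mm and 7.16 degrees, less where a joint would pass 70% of its speed; a pose out of reach is approached as far as the arm can. A call with a gripper value outside its range is refused whole. The fingers move at their own pace and stop on an object; FORCE is the grip in N (left out, the last holds). Time passes only in rows, so rows that repeat a pose let the fingers close, or fill a call up. It gives the time, the measured TCP pose, the force, the opening and the grip force at its end, in the units of the state.
- r.get_state(): the state, without advancing time (a new reading comes with each control period).
- eyes.camera(name): name is "scene" or "top" or "wrist"; returns a dict with "color" (420x560x3 uint8, blue, green, red), "depth" (420x560 float32, m along the optical axis (not along the pixel's ray), 0 where there is no reading), "mtx" (3x3 intrinsics, pixels), "D" ([k1, k2, p1, p2, k3] as OpenCV has them; the pictures are not rectified), "R" (3x3) and "t" (3): a world point X has camera coordinates R X + t; the wrist camera has in their place "mount" (4x4, takes a point from camera to tool coordinates, whose origin is the TCP and whose axes are the flange's). Camera axes: x right, y down, z forward; pixel columns grow to the right and rows downward; lengths in m; the calibration is good to about 2 mm. A picture is of the moment at which its call begins: read the wrist's pose just before it.
- order.job_done(): hands the job in; it is judged then, once.
Trained networks look in a picture, given as the dict that the camera call returned (one of the last four; its "shot" number tells which), for a name from the list of things; names that differ only in an ending like _2 or _b are one class to them, and where a whole thing is asked for, a point or a joint stands for the part that bears it (a point fixed in the world has none). Each returns a list of dicts, best first, with "score" (0 to 1); they miss things now and then, are a little off and sometimes report something else, mostly with a low value. They report only what shows in the picture. A call takes as long as a camera call. They do not tell look-alikes from the thing itself.
- cut_out(picture, label): "region" (420x560 bool, what is visible of it) and "bbox" ([left, top, right, bottom] in pixels, round what is visible of it).
- pinpoint(picture, label): "at" ([column, row] in pixels: a listed point, or the origin of a listed thing).
The state is a dict: "clock": time; "joints": joint angles; "dq": joint speeds; "joint_torque": joint torques, N m; "eef_pos": TCP position; "ee_rot": TCP orientation; "wrist_force": force on the tool from outside, world axes, zero at the start; "wrist_torque": the same for the moment, N m; "width": opening from 0.0 (shut) to 1.0 (fully open); "grasp_force": force on a finger pad.
Only numpy, scipy, OpenCV 4.12 (cv2) and the standard library are available. Lean on these libraries where they do the work, as an engineer would, in place of code of your own. Each camera call takes 0.05 s, during which the arm holds its last target. There are 200 camera calls.

## Task

The lid of the gauge case is stuck to its rubber gasket, with a steel flange standing on it. First take the flange off and set it down upright inside the shallow parts tray, without dropping it; then pull the lid free by its handle, do not let it fly wide open, and hold its front edge about 25 mm above the rim. Finish while still holding the lid there by the handle, and leave the two bushings and the glue stick alone.

Things in the scene. Friction and masses are not known exactly. Their poses are not given: they have to be found in the camera images.
- gauge_case: Dark grey rectangular gauge case, 125 (x) x 156 (y) x 72 mm tall, fixed to the desk. Origin: centre of its underside on the desk; z up, +x towards its rear hinge, -x towards its front with the handle. The top of the closed lid is at z = 72 mm, the rim (lid joint line, with a black rubber gasket) at z = 51 mm. Its place and yaw vary.
- gauge_case_lid (a joint): Lid angle about the rear hinge: 0 = shut, grows as the front edge rises; 0.196 rad = front edge 25 mm above the rim (128 mm from the hinge line). The gasket resists hardest when shut (about 15 N at the handle) and lets go once the front edge is 7 mm up; then only the lid's light weight (about 2 N at the handle) is left, and it falls shut if let go.
- case_hinge (a point): Centre of the lid's hinge line, at the rear of the case: 64 mm behind the case origin (+x) and 51 mm above the desk; the hinge line runs along the case's y.
- pull_grip (a point): Middle of the grip bar of the lid's handle: a U-shaped round steel bar, 10 mm thick, 84 mm long along the case's y between two posts, on top of the lid near the front edge. With the lid shut it is 47 mm in front of the case origin and 108 mm above the desk, so 36 mm above the lid top (31 mm clear under the bar). It moves with the lid.
- flange: Turned steel flange bushing, about 0.1 kg (varies), standing upright on the lid near its middle, behind the handle: foot 56 mm diameter and 10 mm thick, round hub 32 mm diameter above it, 24 mm tall in all, with a through hole. Origin: centre of its underside; z up.
- parts_tray_in (a point): Centre of the inner floor of the shallow dark steel parts tray, 4 mm above the desk. Inside 142 (x) x 122 mm (y), walls 4 mm thick and 18 mm tall from the desk; fixed. x and y along its sides, z up. It stands on the other side of the bushings from the case.
- bushing_large: Bystander: plain steel bushing, 38 mm diameter, 28 mm tall, loose on the desk. Origin: centre of underside.
- bushing_small: Bystander: plain steel bushing, 30 mm diameter, 22 mm tall, loose on the desk. Origin: centre of underside.
- glue: Bystander: upright glue stick, 25 mm diameter, 99 mm tall, loose on the desk. Origin: centre of underside.
Not all that is in view belongs to the job. Leave any pink look-alike of the flange alone.

How it is judged (in metres and radians):
On the way, in this order (a step that is already met when the one before it is completed fails the run):
1. the flange stands upright on the tray floor, released (x of flange in the frame of parts_tray_in between -0.05 and 0.05 m and y of flange in the frame of parts_tray_in between -0.04 and 0.04 m and z of flange in the frame of parts_tray_in below 0.006 m and angle between flange's own z axis and vertical below 0.12 rad and linear speed of flange below 0.03 m/s and contact force between the fingers and flange below 0.05 N), for 0.2 s.
2. the lid has broken free of the gasket, pulled by its handle (value of joint gauge_case_lid above 0.07 rad and contact force between the fingers and pull_bar above 0.5 N), for 0.1 s.
At the end, for the whole second after the job is handed in: The fingers hold the lid still by its handle (over 0.5 N), front edge 12 to 38 mm above the rim (0.094 to 0.30 rad); the flange stands released, upright (within 7 degrees) and at rest on the tray floor, at most 50 mm (x) and 40 mm (y) from the tray's centre (all of step 1 and value of joint gauge_case_lid between 0.094 and 0.3 rad and velocity of joint gauge_case_lid between -0.05 and 0.05 rad/s and contact force between the fingers and pull_bar above 0.5 N); the arm keeps its last pose, push and grip.
It fails at once if the lid flies open: front edge more than about 60 mm above the rim (value of joint gauge_case_lid above 0.48 rad).
It fails at once if the flange is dropped or thrown (contact force between flange and anything else below 0.01 N and linear speed of flange above 0.45 m/s).
It fails at once if bystander bushing_large is moved more than 25 mm or knocked over (distance of bushing_large from where it was at the start of the episode above 0.025 m or angle between bushing_large's own z axis and vertical above 0.5 rad).
It fails at once if bystander bushing_small is moved more than 25 mm or knocked over (distance of bushing_small from where it was at the start of the episode above 0.025 m or angle between bushing_small's own z axis and vertical above 0.5 rad).
It fails at once if bystander glue is moved more than 25 mm or knocked over (distance of glue from where it was at the start of the episode above 0.025 m or angle between glue's own z axis and vertical above 0.5 rad).
It also fails if it takes over 51 s, if anything falls off the work surface, if the arm or the gripper's body presses on something with over 40 N, if the wrist force passes 120 N, or if a joint passes its speed limit or range.

## Working session

There is one attempt and no reset: what is moved stays moved. The work goes in short steps, Python scripts to look and compute and a shell command to move; the robot and the scene stay as the last step left them, time stands still between calls to the robot, and variables do not carry over. Pictures are saved under pics/ and viewed, at most 10 in all, crops included, and the job is handed in when it is done.

```bash
mkdir -p pics; ls; cat > h.py <<'E'
import numpy as np, cv2
from bench import r, eyes, order, cut_out, pinpoint
def ray(p,uv):
    u=cv2.undistortPoints(np.array([[uv]],float),p["mtx"],np.array(p["D"],float))[0,0]
    return np.array([u[0],u[1],1.0])
def toworld(p,uv,d):   # fixed cams
    R=np.array(p["R"]);t=np.array(p["t"]); return R.T@(ray(p,uv)*d-t)
def onplane(p,uv,z):
    R=np.array(p["R"]);t=np.array(p["t"]); c=-R.T@t; v=R.T@ray(p,uv); return c+v*(z-c[2])/v[2]
def cloud(p,mask):
    ys,xs=np.nonzero(mask&(p["depth"]>0)); d=p["depth"][ys,xs]
    u=cv2.undistortPoints(np.stack([xs,ys],1).astype(float)[:,None],p["mtx"],np.array(p["D"],float))[:,0]
    C=np.c_[u,np.ones(len(u))]*d[:,None]
    return (C-np.array(p["t"]))@np.array(p["R"])
E
python3 - <<'E'
from h import *
s=r.get_state();print({k:np.round(v,3).tolist() for k,v in s.items()})
for n in("scene","top"):
    p=eyes.camera(n);cv2.imwrite(f"pics/{n}0.png",p["color"])
    for l in ["gauge_case","pull_grip","flange","parts_tray_in","case_hinge","bushing_large","bushing_small","glue"]:
        for o in pinpoint(p,l)[:3]:
            a=o["at"];print(n,l,np.round(a),round(o["score"],2))
E
```

```text
pics
{'clock': 0.0, 'joints': [77.796, 39.535, -11.144, 89.745, 9.013, 51.709, -12.325], 'dq': [0.164, 0.021, 0.053, -0.011, -0.018, -0.087, -0.108], 'joint_torque': [-0.0, -52.757, -1.267, -15.343, -0.053, 0.007, 0.0], 'eef_pos': [0.153, -0.606, 0.404], 'ee_rot': [-179.894, 0.008, 14.144], 'wrist_force': [0.135, -0.238, -0.003], 'wrist_torque': [-0.028, 0.012, 0.013], 'grasp_force': 0.0, 'width': 0.998}
scene gauge_case [424. 279.] 0.83
scene pull_grip [432. 263.] 0.63
scene flange [432. 252.] 0.69
scene flange [390. 323.] 0.62
scene parts_tray_in [256. 222.] 0.97
scene case_hinge [434. 245.] 0.59
scene case_hinge [259. 223.] 0.26
scene bushing_large [340. 236.] 0.5
scene bushing_small [315. 279.] 0.67
scene glue [179. 194.] 0.83
top gauge_case [380. 179.] 0.73
top pull_grip [396. 189.] 0.67
top flange [370. 229.] 0.58
top parts_tray_in [242. 191.] 0.67
top case_hinge [385. 153.] 0.84
top case_hinge [315. 217.] 0.32
top bushing_large [308. 176.] 0.54
top bushing_small [318. 220.] 0.4
top glue [160. 200.] 0.51
```

View pics/scene0.png

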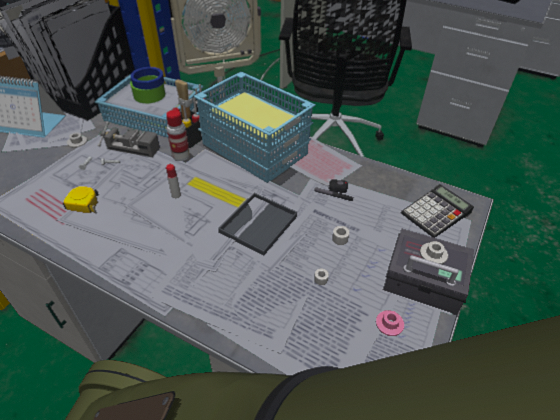

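View pics/top0.png

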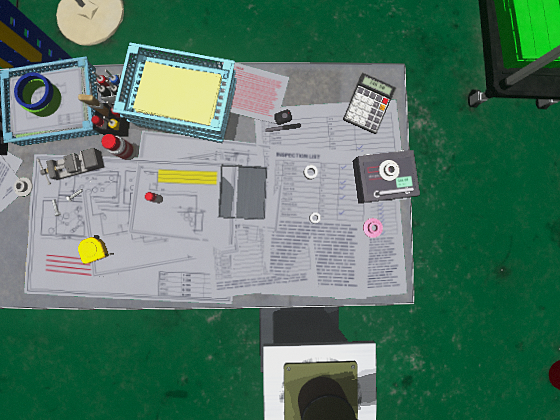

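The white-grey flange on the lid, at scene (433,250) and top (390,170), fits the description. The pink one at scene (390,322) and top (373,228) is the look-alike standing on the desk. I'll confirm that with a crop and measure.

```bash
python3 - <<'E'
from h import *
s=eyes.camera("scene");t=eyes.camera("top")
c=cv2.resize(s["color"][215:350,365:490],None,fx=4,fy=4,interpolation=cv2.INTER_CUBIC)
c2=cv2.resize(t["color"][145:245,340:430],None,fx=3,fy=3,interpolation=cv2.INTER_CUBIC)
im=np.zeros((540,780,3),np.uint8);im[:540,:500]=c;im[:300,500:770]=c2;cv2.imwrite("pics/crop1.png",im)
for n,p in(("scene",s),("top",t)):
    print(n,"cam at",np.round(-np.array(p["R"]).T@p["t"],3))
    for l in ["gauge_case","gauge_case_lid","pull_grip","flange","parts_tray_in","bushing_large","bushing_small","glue"]:
        for o in cut_out(p,l)[:2]:
            m=o["region"]; X=cloud(p,m)
            if len(X)<5: continue
            z=np.percentile(X[:,2],[5,50,95])
            hi=X[X[:,2]>z[2]-0.01]
            rc=cv2.minAreaRect(hi[:,:2].astype(np.float32)*1000)
            print(n,l,round(o["score"],2),o["bbox"],len(X),"z",np.round(z,3),"top mid",np.round((hi[:,:2].min(0)+hi[:,:2].max(0))/2,3),"all",np.round(X[:,:2].min(0),3),np.round(X[:,:2].max(0),3),"rect",np.round(rc[0]),np.round(rc[1]),round(rc[2],1))
for uv,z in(((424,279),0),):pass
E
```

```text
scene cam at [-0.038 -0.178  0.776]
scene gauge_case 0.66 [381.4, 230.3, 472.1, 311.9] 4881 z [0.01  0.071 0.106] top mid [ 0.602 -0.191] all [ 0.543 -0.27 ] [ 0.76  -0.098] rect [ 604. -187.] [81. 94.] 6.6
scene gauge_case_lid 0.62 [391.1, 226.4, 472.9, 301.4] 3617 z [0.056 0.072 0.109] top mid [ 0.569 -0.191] all [ 0.546 -0.272] [ 0.752 -0.095] rect [ 569. -191.] [12. 94.] 5.0
scene pull_grip 0.88 [388.1, 227.5, 475.5, 299.4] 3661 z [0.057 0.072 0.109] top mid [ 0.569 -0.191] all [ 0.546 -0.378] [ 1.323 -0.103] rect [ 569. -191.] [12. 94.] 5.0
scene flange 0.79 [373.7, 308.8, 401.5, 338.3] 621 z [0.001 0.007 0.024] top mid [ 0.476 -0.156] all [ 0.446 -0.184] [ 0.506 -0.127] rect [ 476. -156.] [32. 32.] 80.7
scene parts_tray_in 0.83 [214.9, 190.3, 296.8, 255.9] 2902 z [0.002 0.005 0.018] top mid [0.584 0.211] all [0.499 0.141] [0.678 0.292] rect [584. 211.] [134. 159.] 85.9
scene bushing_large 0.69 [333.7, 223.6, 349.4, 244.5] 253 z [0.004 0.023 0.029] top mid [0.634 0.019] all [0.614 0.001] [0.653 0.037] rect [633.  19.] [35. 36.] 69.8
scene bushing_small 0.7 [387.6, 229.3, 474.6, 
[... 1434 characters left out ...]
 0.499 -0.127] rect [ 475. -156.] [32. 25.] 89.2
top parts_tray_in 0.91 [218.1, 162.7, 265.1, 221.6] 2475 z [-0.001  0.002  0.015] top mid [0.579 0.212] all [0.503 0.145] [0.66 0.28] rect [580. 213.] [131. 150.] 87.0
top bushing_large 0.62 [302.6, 164.1, 313.4, 180.8] 129 z [0.002 0.025 0.028] top mid [0.633 0.021] all [0.614 0.003] [0.652 0.041] rect [633.  22.] [35. 38.] 62.0
top bushing_small 0.55 [312.1, 215.6, 321.4, 221.9] 44 z [0.006 0.02  0.023] top mid [0.507 0.012] all [ 0.495 -0.001] [0.518 0.025] rect [505.  12.] [24. 24.] 44.1
top glue 0.59 [145.3, 193.3, 164.8, 203.9] 153 z [0.006 0.071 0.099] top mid [0.564 0.449] all [0.551 0.437] [0.575 0.469] rect [564. 449.] [19. 22.] 72.0
```

View pics/crop1.png

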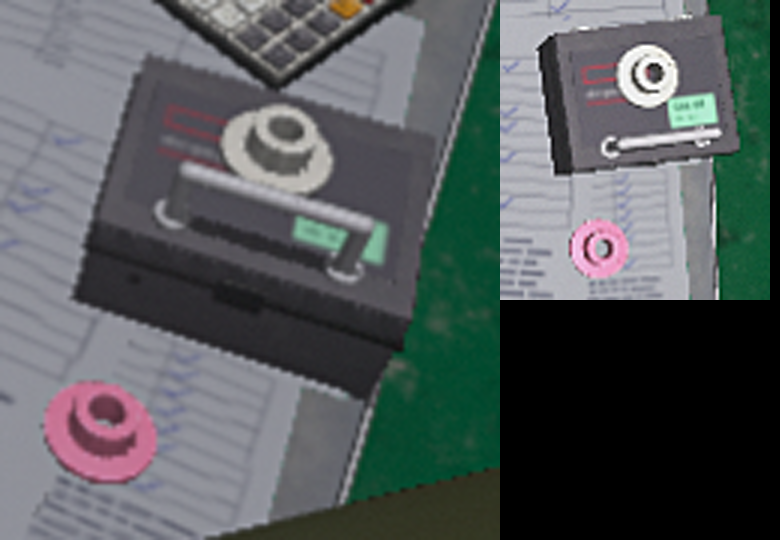

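The crop confirms it. The steel flange stands on the lid behind the handle, at about (0.628, -0.184). The pink one is on the desk in front of the case. Next I'll move the gripper above the lid.

```bash
python3 -m pendant '[{"hand":0.088,"slide":[0.024,0.021,0],"angular":[0,0,-1]},{"hand":0.088,"slide":[0.048,0.042,0],"angular":[0,0,-2]},{"hand":0.088,"slide":[0.072,0.063,0],"angular":[0,0,-3]},{"hand":0.088,"slide":[0.096,0.084,0],"angular":[0,0,-4]},{"hand":0.088,"slide":[0.12,0.105,0],"angular":[0,0,-5]},{"hand":0.088,"slide":[0.144,0.126,0],"angular":[0,0,-6]},{"hand":0.088,"slide":[0.168,0.147,0],"angular":[0,0,-7]},{"hand":0.088,"slide":[0.192,0.168,0],"angular":[0,0,-8]},{"hand":0.088,"slide":[0.216,0.189,0],"angular":[0,0,-9]},{"hand":0.088,"slide":[0.24,0.21,0],"angular":[0,0,-9]}]' && python3 -m pendant '[{"hand":0.088,"slide":[0.026,0.024,0],"angular":[0,0,0]},{"hand":0.088,"slide":[0.052,0.047,0],"angular":[0,0,0]},{"hand":0.088,"slide":[0.078,0.07,0],"angular":[0,0,0]},{"hand":0.088,"slide":[0.104,0.094,0],"angular":[0,0,0]},{"hand":0.088,"slide":[0.13,0.117,0],"angular":[0,0,0]},{"hand":0.088,"slide":[0.156,0.14,-0.01],"angular":[0,0,0]},{"hand":0.088,"slide":[0.182,0.164,-0.02],"angular":[0,0,0]},{"hand":0.088,"slide":[0.21,0.188,-0.03],"angular":[0,0,0]},{"hand":0.088,"slide":[0.235,0.212,-0.04],"angular":[0,0,0]},{"hand":0.088,"slide":[0.235,0.212,-0.04],"angular":[0,0,0]}]'
cat >> h.py <<'E'
from scipy.spatial.transform import Rotation as Ro
def wrist():
    s=r.get_state(); p=eyes.camera("wrist"); M=np.array(p["mount"])
    Rt=Ro.from_euler("xyz",s["ee_rot"],degrees=True).as_matrix()
    Rw=Rt@M[:3,:3]; tw=Rt@M[:3,3]+np.array(s["eef_pos"])   # cam->world
    p["R"]=Rw.T; p["t"]=-Rw.T@tw
    return s,p
E
python3 - <<'E'
from h import *
s,p=wrist();cv2.imwrite("pics/w1.png",p["color"]);print(s["eef_pos"],s["ee_rot"],s["wrist_force"])
for l in["flange","pull_grip"]:
    for o in cut_out(p,l)[:2]:
        X=cloud(p,o["region"]);z=np.percentile(X[:,2],95);hi=X[X[:,2]>z-.006]
        rc=cv2.minAreaRect(hi[:,:2].astype(np.float32)*1000)
        c,rad=cv2.minEnclosingCircle(hi[:,:2].astype(np.float32)*1000)
        print(l,round(o["score"],2),o["bbox"],np.round(z,4),np.round(rc[0],1),np.round(rc[1]),round(rc[2],1),np.round(c,1),round(rad,1))
    for o in pinpoint(p,l)[:2]:print(o["at"],o["score"],onplane(p,o["at"],.072 if l=="flange" else .108))
E
```

```text
clock: 2.63
eef_pos: [0.3938, -0.3949, 0.4049]
ee_rot: [180.0, -0.0, 5.1]
wrist_force: [-0.4, -0.6, 0.6]
width: 1.001
grasp_force: 0.0
clock: 3.47
eef_pos: [0.6321, -0.1754, 0.3625]
ee_rot: [-179.6, -0.2, 5.8]
wrist_force: [0.6, 1.8, 1.1]
width: 1.001
grasp_force: 0.0
[ 0.63212679 -0.17535081  0.36252063] [-1.79590256e+02 -1.63226925e-01  5.77039352e+00] [0.55807691 1.80848587 1.14130656]
flange 0.84 [224.4, 314.8, 274.9, 347.7] 0.0252 [ 484.2 -155.3] [18. 31.] 7.2 [ 478.4 -156.1] 15.8
flange 0.83 [254.8, 185.0, 335.3, 257.9] 0.0973 [ 630.3 -184.7] [32. 32.] 49.1 [ 630.2 -184.9] 16.3
[248.7, 332.0] 0.93 [ 0.52494701 -0.15644847  0.072     ]
[291.6, 218.7] 0.85 [ 0.62840477 -0.18170585  0.072     ]
pull_grip 0.61 [190.6, 143.5, 402.7, 317.2] 0.1101 [ 581.6 -201.3] [ 60. 104.] 43.6 [ 595.5 -188.5] 52.6
[297.8, 312.9] 0.74 [ 0.56918552 -0.19203521  0.108     ]
```

View pics/w1.png

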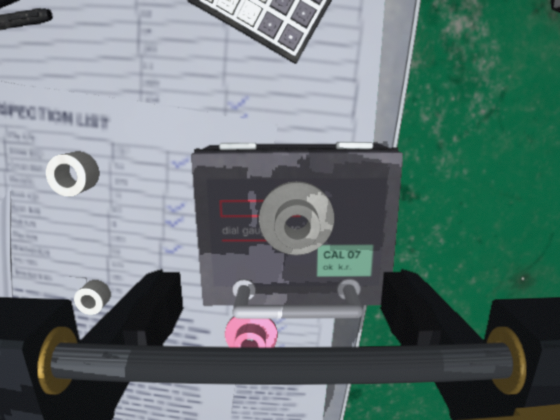

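The view shows the steel flange at (297,218), the handle bar at (297,312) and the pink look-alike at (250,330) on the desk. The tool is aligned with the case. I'll go down partway and let it settle.

```bash
python3 -m pendant '[{"hand":0.07,"slide":[0.001,0,-0.01],"angular":[0,0,0]},{"hand":0.07,"slide":[0.001,0,-0.025],"angular":[0,0,0]},{"hand":0.07,"slide":[0.001,0,-0.04],"angular":[0,0,0]},{"hand":0.07,"slide":[0.001,0,-0.055],"angular":[0,0,0]},{"hand":0.07,"slide":[0.001,0,-0.07],"angular":[0,0,0]},{"hand":0.07,"slide":[0.001,0,-0.08],"angular":[0,0,0]},{"hand":0.07,"slide":[0.001,0,-0.085],"angular":[0,0,0]},{"hand":0.07,"slide":[0.001,0,-0.085],"angular":[0,0,0]},{"hand":0.07,"slide":[0.001,0,-0.085],"angular":[0,0,0]},{"hand":0.07,"slide":[0.001,0,-0.085],"angular":[0,0,0]}]'
python3 - <<'E'
from h import *
s,p=wrist();print(s["eef_pos"],s["ee_rot"],s["wrist_force"],r.tips_ahead)
for o in cut_out(p,"flange")[:2]:
        X=cloud(p,o["region"]);z=np.percentile(X[:,2],95);hi=X[X[:,2]>z-.006]
        c,rad=cv2.minEnclosingCircle(hi[:,:2].astype(np.float32)*1000)
        print(round(o["score"],2),o["bbox"],np.round(z,4),np.round(c,1),round(rad,1))
E
```

```text
clock: 4.55
eef_pos: [0.629, -0.1844, 0.2806]
ee_rot: [180.0, -0.1, 5.1]
wrist_force: [-0.0, 0.5, 0.5]
width: 0.797
grasp_force: 0.0
[ 0.62904004 -0.18435793  0.2806332 ] [ 1.79962677e+02 -9.31469689e-02  5.12220125e+00] [-0.03563948  0.45286185  0.5268186 ] 0.166
0.82 [226.8, 204.7, 335.0, 306.5] 0.0973 [ 630.  -185.1] 16.5
0.69 [205.0, 399.4, 259.9, 415.8] 0.0255 [ 513.4 -165.6] 53.6
```

```bash
python3 -m pendant '[{"hand":0.07,"slide":[0.001,0,-0.01],"angular":[0,0,0]},{"hand":0.07,"slide":[0.001,0,-0.02],"angular":[0,0,0]},{"hand":0.07,"slide":[0.001,0,-0.026],"angular":[0,0,0]},{"hand":0.07,"slide":[0.001,0,-0.029],"angular":[0,0,0]},{"hand":0.07,"slide":[0.001,0,-0.029],"angular":[0,0,0]},{"hand":0.05,"slide":[0.001,0,-0.029],"angular":[0,0,0]},{"hand":0.04,"slide":[0.001,0,-0.029],"angular":[0,0,0]},{"hand":0.02,"slide":[0.001,0,-0.029],"angular":[0,0,0]},{"hand":0.02,"slide":[0.001,0,-0.029],"angular":[0,0,0]},{"hand":0.02,"slide":[0.001,0,-0.029],"angular":[0,0,0]}]' 25
```

```text
clock: 5.48
eef_pos: [0.6298, -0.1841, 0.2511]
ee_rot: [180.0, -0.0, 5.1]
wrist_force: [0.0, -0.4, -0.2]
width: 0.442
grasp_force: 0.0
```

```bash
python3 -m pendant '[{"hand":0.02,"slide":[0,0,0],"angular":[0,0,0]},{"hand":0.02,"slide":[0,0,0],"angular":[0,0,0]},{"hand":0.02,"slide":[0,0,0],"angular":[0,0,0]},{"hand":0.02,"slide":[0,0,0],"angular":[0,0,0]},{"hand":0.02,"slide":[0,0,0.005],"angular":[0,0,0]},{"hand":0.02,"slide":[0,0,0.01],"angular":[0,0,0]},{"hand":0.02,"slide":[0,0,0.02],"angular":[0,0,0]},{"hand":0.02,"slide":[0,0,0.03],"angular":[0,0,0]},{"hand":0.02,"slide":[0,0,0.04],"angular":[0,0,0]},{"hand":0.02,"slide":[0,0,0.05],"angular":[0,0,0]}]' 25
```

```text
clock: 6.32
eef_pos: [0.6298, -0.1841, 0.3023]
ee_rot: [180.0, -0.1, 5.1]
wrist_force: [-0.7, -0.0, -0.4]
width: 0.35
grasp_force: 25.0
```

```bash
python3 -m pendant '[{"hand":0.02,"slide":[0,0.01,0.005],"angular":[0,0,0]},{"hand":0.02,"slide":[0,0.03,0.005],"angular":[0,0,0]},{"hand":0.02,"slide":[-0.005,0.05,0],"angular":[0,0,0]},{"hand":0.02,"slide":[-0.01,0.07,0],"angular":[0,0,0]},{"hand":0.02,"slide":[-0.012,0.09,0],"angular":[0,0,0]},{"hand":0.02,"slide":[-0.015,0.11,0],"angular":[0,0,0]},{"hand":0.02,"slide":[-0.018,0.13,0],"angular":[0,0,0]},{"hand":0.02,"slide":[-0.02,0.15,0],"angular":[0,0,0]},{"hand":0.02,"slide":[-0.022,0.175,0],"angular":[0,0,0]},{"hand":0.02,"slide":[-0.024,0.2,0],"angular":[0,0,0]}]' && python3 -m pendant '[{"hand":0.02,"slide":[-0.003,0.025,0],"angular":[0,0,0]},{"hand":0.02,"slide":[-0.006,0.05,0],"angular":[0,0,0]},{"hand":0.02,"slide":[-0.009,0.075,0],"angular":[0,0,0]},{"hand":0.02,"slide":[-0.012,0.1,0],"angular":[0,0,-1]},{"hand":0.02,"slide":[-0.015,0.125,0],"angular":[0,0,-2]},{"hand":0.02,"slide":[-0.018,0.15,0],"angular":[0,0,-3]},{"hand":0.02,"slide":[-0.021,0.17,0],"angular":[0,0,-4]},{"hand":0.02,"slide":[-0.024,0.185,-0.01],"angular":[0,0,-5]},{"hand":0.02,"slide":[-0.024,0.196,-0.02],"angular":[0,0,-5]},{"hand":0.02,"slide":[-0.024,0.196,-0.03],"angular":[0,0,-5]}]'
python3 - <<'E'
from h import *
s,p=wrist();cv2.imwrite("pics/w2.png",p["color"]);print(s["eef_pos"],s["ee_rot"])
for p in (p,eyes.camera("top")):
  for o in pinpoint(p,"parts_tray_in")[:1]:print(o["at"],o["score"],onplane(p,o["at"],.004))
  for o in cut_out(p,"parts_tray_in")[:1]:
    X=cloud(p,o["region"]);X=X[(X[:,2]<.03)];rc=cv2.minAreaRect(X[:,:2].astype(np.float32)*1000);print(rc,X[:,2].min())
  for o in cut_out(p,"flange")[:2]:
    X=cloud(p,o["region"]);print("fl",o["score"],o["bbox"],X.min(0),X.max(0))
E
```

```text
clock: 7.15
eef_pos: [0.6053, 0.0175, 0.3013]
ee_rot: [-180.0, -0.0, 5.1]
wrist_force: [0.7, 0.2, -0.9]
width: 0.346
grasp_force: 25.0
clock: 7.98
eef_pos: [0.5808, 0.2159, 0.2704]
ee_rot: [-179.8, -0.0, 0.5]
wrist_force: [0.1, 0.7, -1.0]
width: 0.345
grasp_force: 25.0
[0.58081248 0.21594777 0.27038497] [-1.79828494e+02 -1.34233191e-02  4.52095220e-01]
[289.5, 223.2] 0.73 [0.57980583 0.2107998  0.004     ]
((581.591796875, 209.68637084960938), (139.58384704589844, 150.36170959472656), 86.35323333740234) 5.212897662720072e-05
fl 0.8 [221.2, 225.5, 342.6, 340.2] [0.49761605 0.18931503 0.00382741] [0.60937265 0.24299874 0.11810827]
fl 0.69 [361.9, 220.3, 386.2, 234.4] [ 0.45066945 -0.18768677 -0.00474714] [ 0.50207258 -0.12570093  0.02714781]
fl 0.39 [145.7, 193.2, 163.3, 203.6] [ 0.55120407  0.43688833 -0.00378264] [0.58356594 0.4885277  0.10018549]
```

View pics/w2.png

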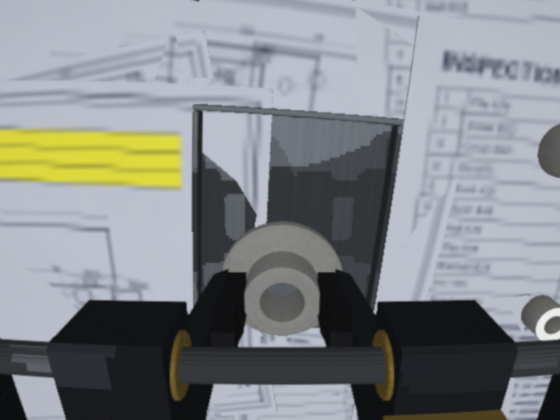

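The view shows the flange held upright at (283,280) over the tray. I'll lower it gently.

```bash
python3 -m pendant '[{"hand":0.02,"slide":[0.001,-0.003,-0.012],"angular":[0,0,0]},{"hand":0.02,"slide":[0.001,-0.003,-0.026],"angular":[0,0,0]},{"hand":0.02,"slide":[0.001,-0.003,-0.04],"angular":[0,0,0]},{"hand":0.02,"slide":[0.001,-0.003,-0.054],"angular":[0,0,0]},{"hand":0.02,"slide":[0.001,-0.003,-0.066],"angular":[0,0,0]},{"hand":0.02,"slide":[0.001,-0.003,-0.074],"angular":[0,0,0]},{"hand":0.02,"slide":[0.001,-0.003,-0.079],"angular":[0,0,0]},{"hand":0.02,"slide":[0.001,-0.003,-0.082],"angular":[0,0,0]},{"hand":0.02,"slide":[0.001,-0.003,-0.083],"angular":[0,0,0]},{"hand":0.02,"slide":[0.001,-0.003,-0.084],"angular":[0,0,0]}]'
```

```text
clock: 9.22
eef_pos: [0.583, 0.209, 0.187]
ee_rot: [-180.0, -0.1, 0.1]
wrist_force: [0.5, 0.1, -2.1]
width: 0.346
grasp_force: 25.0
```

```bash
python3 -m pendant '[{"hand":0.02,"slide":[0,0,-0.0005],"angular":[0,0,0]},{"hand":0.02,"slide":[0,0,-0.001],"angular":[0,0,0]},{"hand":0.02,"slide":[0,0,-0.0015],"angular":[0,0,0]},{"hand":0.02,"slide":[0,0,-0.002],"angular":[0,0,0]},{"hand":0.02,"slide":[0,0,-0.0025],"angular":[0,0,0]},{"hand":0.02,"slide":[0,0,-0.003],"angular":[0,0,0]},{"hand":0.02,"slide":[0,0,-0.003],"angular":[0,0,0]},{"hand":0.02,"slide":[0,0,-0.003],"angular":[0,0,0]},{"hand":0.02,"slide":[0,0,-0.003],"angular":[0,0,0]},{"hand":0.02,"slide":[0,0,-0.003],"angular":[0,0,0]}]'
```

```text
clock: 10.05
eef_pos: [0.5827, 0.2089, 0.1838]
ee_rot: [180.0, -0.0, 0.1]
wrist_force: [-0.1, -0.2, -1.5]
width: 0.346
grasp_force: 25.0
```

```bash
python3 -m pendant '[{"hand":0.02,"slide":[0,0,-0.0005],"angular":[0,0,0]},{"hand":0.02,"slide":[0,0,-0.001],"angular":[0,0,0]},{"hand":0.02,"slide":[0,0,-0.0015],"angular":[0,0,0]},{"hand":0.02,"slide":[0,0,-0.002],"angular":[0,0,0]},{"hand":0.02,"slide":[0,0,-0.002],"angular":[0,0,0]},{"hand":0.02,"slide":[0,0,-0.002],"angular":[0,0,0]},{"hand":0.02,"slide":[0,0,-0.002],"angular":[0,0,0]},{"hand":0.02,"slide":[0,0,-0.002],"angular":[0,0,0]},{"hand":0.02,"slide":[0,0,-0.002],"angular":[0,0,0]},{"hand":0.02,"slide":[0,0,-0.002],"angular":[0,0,0]}]'
```

```text
clock: 10.88
eef_pos: [0.5828, 0.2089, 0.1829]
ee_rot: [-180.0, -0.0, 0.1]
wrist_force: [-3.3, 0.2, 8.2]
width: 0.345
grasp_force: 25.1
```

There is contact with the tray floor, so I'll release and retreat upward.

```bash
python3 -m pendant '[{"hand":0.02,"slide":[0,0,0.001],"angular":[0,0,0]},{"hand":0.04,"slide":[0,0,0.001],"angular":[0,0,0]},{"hand":0.05,"slide":[0,0,0.001],"angular":[0,0,0]},{"hand":0.06,"slide":[0,0,0.001],"angular":[0,0,0]},{"hand":0.06,"slide":[0,0,0.001],"angular":[0,0,0]},{"hand":0.06,"slide":[0,0,0.001],"angular":[0,0,0]},{"hand":0.06,"slide":[0,0,0.001],"angular":[0,0,0]},{"hand":0.06,"slide":[0,0,0.001],"angular":[0,0,0]},{"hand":0.06,"slide":[0,0,0.001],"angular":[0,0,0]},{"hand":0.06,"slide":[0,0,0.001],"angular":[0,0,0]}]' && python3 -m pendant '[{"hand":0.06,"slide":[0,0,0.005],"angular":[0,0,0]},{"hand":0.06,"slide":[0,0,0.015],"angular":[0,0,0]},{"hand":0.06,"slide":[0,0,0.03],"angular":[0,0,0]},{"hand":0.06,"slide":[0,0,0.05],"angular":[0,0,0]},{"hand":0.07,"slide":[0,0,0.075],"angular":[0,0,0]},{"hand":0.088,"slide":[0,0,0.1],"angular":[0,0,0]},{"hand":0.088,"slide":[0,0,0.125],"angular":[0,0,0]},{"hand":0.088,"slide":[0,0,0.14],"angular":[0,0,0]},{"hand":0.088,"slide":[0,0,0.14],"angular":[0,0,0]},{"hand":0.088,"slide":[0,0,0.14],"angular":[0,0,0]}]'
python3 - <<'E'
from h import *
s,p=wrist();cv2.imwrite("pics/w3.png",p["color"]);print(s["eef_pos"],s["joints"])
for o in cut_out(p,"flange")[:2]:
    X=cloud(p,o["region"]);z=np.percentile(X[:,2],95);hi=X[X[:,2]>z-.004]
    print("fl",o["score"],z,cv2.minEnclosingCircle(hi[:,:2].astype(np.float32)*1000),X.min(0))
E
```

```text
clock: 11.72
eef_pos: [0.5827, 0.2089, 0.1827]
ee_rot: [180.0, 0.0, 0.1]
wrist_force: [0.2, 0.9, 0.2]
width: 0.681
grasp_force: 0.0
clock: 12.55
eef_pos: [0.5828, 0.2089, 0.3241]
ee_rot: [-180.0, -0.1, 0.1]
wrist_force: [-1.2, -0.4, -0.6]
width: 0.994
grasp_force: 0.0
[0.58283144 0.20894843 0.32408747] [ -25.38369184   44.6404256     2.5080297    95.50379978   -2.74500507
   39.77867153 -111.35330513]
fl 0.72 0.029339712845420293 ((583.3360595703125, 208.65785217285156), 16.245113372802734) [0.55537357 0.18069883 0.00323119]
```

View pics/w3.png

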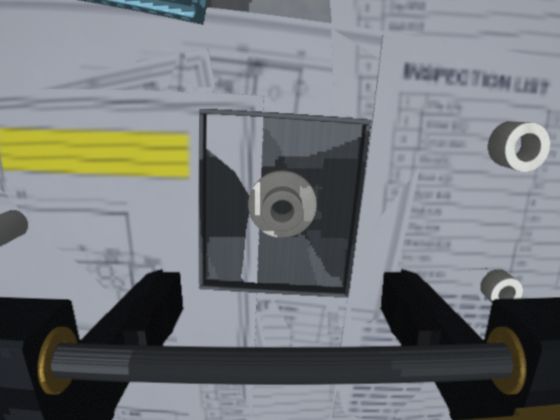

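The flange stands at (283,205), upright near the tray centre. Now I'll go to the handle, turning 95°.

```bash
python3 -m pendant '[{"hand":0.088,"slide":[0,-0.02,0],"angular":[0,0,5]},{"hand":0.088,"slide":[0,-0.04,0],"angular":[0,0,10]},{"hand":0.088,"slide":[0,-0.06,0],"angular":[0,0,15]},{"hand":0.088,"slide":[0,-0.08,0],"angular":[0,0,20]},{"hand":0.088,"slide":[0,-0.1,0],"angular":[0,0,25]},{"hand":0.088,"slide":[0,-0.12,0],"angular":[0,0,30]},{"hand":0.088,"slide":[-0.002,-0.14,0],"angular":[0,0,35]},{"hand":0.088,"slide":[-0.004,-0.16,0],"angular":[0,0,40]},{"hand":0.088,"slide":[-0.006,-0.18,0],"angular":[0,0,45]},{"hand":0.088,"slide":[-0.008,-0.2,0],"angular":[0,0,50]}]' && python3 -m pendant '[{"hand":0.088,"slide":[0,-0.025,0],"angular":[0,0,6]},{"hand":0.088,"slide":[0,-0.05,0],"angular":[0,0,12]},{"hand":0.088,"slide":[0,-0.075,0],"angular":[0,0,18]},{"hand":0.088,"slide":[0,-0.1,0],"angular":[0,0,24]},{"hand":0.088,"slide":[0,-0.125,0],"angular":[0,0,30]},{"hand":0.088,"slide":[-0.002,-0.15,0],"angular":[0,0,36]},{"hand":0.088,"slide":[-0.004,-0.175,0],"angular":[0,0,41]},{"hand":0.088,"slide":[-0.006,-0.2,0],"angular":[0,0,45.4]},{"hand":0.088,"slide":[-0.006,-0.2,0],"angular":[0,0,45.4]},{"hand":0.088,"slide":[-0.006,-0.2,0],"angular":[0,0,45.4]}]'
python3 - <<'E'
from h import *
s,p=wrist();cv2.imwrite("pics/w4.png",p["color"]);print(s["eef_pos"],s["ee_rot"],s["joints"])
for o in pinpoint(p,"pull_grip")[:2]:print(o["at"],o["score"],onplane(p,o["at"],.108))
X=cloud(p,p["depth"]>0);b=X[(X[:,2]>.104)&(X[:,2]<.118)&(abs(X[:,0]-.569)<.03)&(abs(X[:,1]+.191)<.06)]
print(len(b),b.mean(0) if len(b) else 0,cv2.minAreaRect(b[:,:2].astype(np.float32)*1000) if len(b) else 0)
E
```

```text
clock: 13.48
eef_pos: [0.574, 0.0079, 0.3213]
ee_rot: [-179.9, 0.1, 50.4]
wrist_force: [0.5, -0.9, -0.6]
width: 1.0
grasp_force: 0.0
clock: 14.32
eef_pos: [0.5678, -0.193, 0.3211]
ee_rot: [-179.9, -0.1, 95.3]
wrist_force: [0.2, 1.0, -0.3]
width: 1.0
grasp_force: 0.0
[ 0.5677759  -0.19298891  0.3211112 ] [-1.79851520e+02 -5.43648681e-02  9.52698192e+01] [ 30.67127741  45.98345206 -29.14769121  97.99991708  30.1397457
  44.19510267  -7.90067664]
[286.7, 248.8] 0.79 [ 0.56995078 -0.19220825  0.108     ]
[343.5, 200.9] 0.33 [ 0.59769486 -0.16199981  0.108     ]
2819 [ 0.57032108 -0.18661987  0.11267549] ((570.6654052734375, -191.00338745117188), (9.796490669250488, 93.24684143066406), 5.937328815460205)
```

View pics/w4.png

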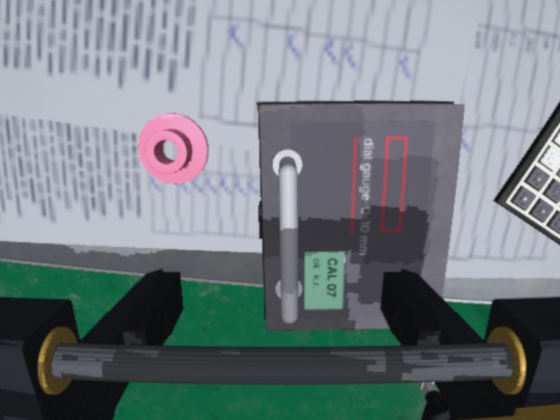

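The bar runs through (289,240), aligned with the pads. I'll descend and close.

```bash
python3 -m pendant '[{"hand":0.088,"slide":[0.001,0,-0.012],"angular":[0,0,0]},{"hand":0.088,"slide":[0.002,0.001,-0.026],"angular":[0,0,0]},{"hand":0.088,"slide":[0.002,0.001,-0.04],"angular":[0,0,0]},{"hand":0.088,"slide":[0.002,0.001,-0.052],"angular":[0,0,0]},{"hand":0.088,"slide":[0.002,0.001,-0.062],"angular":[0,0,0]},{"hand":0.07,"slide":[0.002,0.001,-0.067],"angular":[0,0,0]},{"hand":0.05,"slide":[0.002,0.001,-0.067],"angular":[0,0,0]},{"hand":0.03,"slide":[0.002,0.001,-0.067],"angular":[0,0,0]},{"hand":0.02,"slide":[0.002,0.001,-0.067],"angular":[0,0,0]},{"hand":0.0,"slide":[0.002,0.001,-0.067],"angular":[0,0,0]}]' 50 && python3 -m pendant '[{"hand":0,"slide":[0,0,0],"angular":[0,0,0]},{"hand":0,"slide":[0,0,0],"angular":[0,0,0]},{"hand":0,"slide":[0,0,0],"angular":[0,0,0]},{"hand":0,"slide":[0,0,0],"angular":[0,0,0]},{"hand":0,"slide":[0,0,0],"angular":[0,0,0]},{"hand":0,"slide":[0,0,0],"angular":[0,0,0]},{"hand":0,"slide":[0,0,0],"angular":[0,0,0]},{"hand":0,"slide":[0,0,0],"angular":[0,0,0]},{"hand":0,"slide":[0,0,0],"angular":[0,0,0]},{"hand":0,"slide":[0,0,0],"angular":[0,0,0]}]' 50
```

```text
clock: 15.25
eef_pos: [0.571, -0.1901, 0.2565]
ee_rot: [179.9, 0.0, 95.5]
wrist_force: [0.3, 0.6, -0.0]
width: 0.644
grasp_force: 0.0
clock: 16.08
eef_pos: [0.5709, -0.19, 0.2559]
ee_rot: [180.0, 0.0, 95.6]
wrist_force: [0.4, 0.8, 1.3]
width: 0.085
grasp_force: 49.3
```

```bash
python3 -m pendant '[{"hand":0,"slide":[0.0005,0,0.001],"angular":[0,0,0]},{"hand":0,"slide":[0.001,0,0.002],"angular":[0,0,0]},{"hand":0,"slide":[0.0015,0,0.003],"angular":[0,0,0]},{"hand":0,"slide":[0.002,0,0.004],"angular":[0,0,0]},{"hand":0,"slide":[0.0025,0,0.005],"angular":[0,0,0]},{"hand":0,"slide":[0.003,0,0.006],"angular":[0,0,0]},{"hand":0,"slide":[0.004,0,0.007],"angular":[0,0,0]},{"hand":0,"slide":[0.0045,0,0.008],"angular":[0,0,0]},{"hand":0,"slide":[0.0045,0,0.008],"angular":[0,0,0]},{"hand":0,"slide":[0.0045,0,0.008],"angular":[0,0,0]}]' 50
```

```text
clock: 16.92
eef_pos: [0.5755, -0.1897, 0.2646]
ee_rot: [179.9, 0.0, 95.6]
wrist_force: [2.0, 0.5, -3.8]
width: 0.092
grasp_force: 50.1
```

```bash
python3 -m pendant '[{"hand":0,"slide":[0.001,0,0.0015],"angular":[0,0,0]},{"hand":0,"slide":[0.002,0,0.003],"angular":[0,0,0]},{"hand":0,"slide":[0.003,0.0005,0.0045],"angular":[0,0,0]},{"hand":0,"slide":[0.004,0.0005,0.006],"angular":[0,0,0]},{"hand":0,"slide":[0.005,0.001,0.0075],"angular":[0,0,0]},{"hand":0,"slide":[0.006,0.001,0.009],"angular":[0,0,0]},{"hand":0,"slide":[0.007,0.001,0.0105],"angular":[0,0,0]},{"hand":0,"slide":[0.0085,0.001,0.012],"angular":[0,0,0]},{"hand":0,"slide":[0.0085,0.001,0.012],"angular":[0,0,0]},{"hand":0,"slide":[0.0085,0.001,0.012],"angular":[0,0,0]}]' 50
python3 - <<'E'
from h import *
p=eyes.camera("scene");t=eyes.camera("top");s,w=wrist();print(s["wrist_force"],s["grasp_force"],s["eef_pos"])
im=np.zeros((560,800,3),np.uint8)
c=cv2.resize(p["color"][215:335,370:490],(480,480),interpolation=cv2.INTER_CUBIC);im[:480,:480]=c
im[:240,480:800]=cv2.resize(w["color"],(320,240));d=cv2.resize(p["color"][180:260,205:305],(320,256));im[250:506,480:800]=d
cv2.imwrite("pics/end.png",im)
for n,q in(("s",p),("t",t)):
  for o in cut_out(q,"flange")[:3]:
    X=cloud(q,o["region"]);z=np.percentile(X[:,2],95);hi=X[X[:,2]>z-.006];print(n,o["score"],z,cv2.minEnclosingCircle(hi[:,:2].astype(np.float32)*1000))
# lid slope from lid-top points (wrist+scene)
for n,q in(("s",p),("w",w)):
  X=cloud(q,q["depth"]>0);y=Ro.from_euler("z",-5.5,degrees=True).apply(X-np.array([.617,-.186,0]))
  b=y[(abs(y[:,0]-.015)<.04)&(abs(y[:,1])<.065)&(y[:,2]>.06)&(y[:,2]<.105)]
  A=np.c_[b[:,0],np.ones(len(b))]
  for _ in range(5):
    k=np.linalg.lstsq(A,b[:,2],rcond=None)[0];e=abs(b[:,2]-A@k);A,b=A[e<2*np.median(e)+.001],b[e<2*np.median(e)+.001]
  print(n,len(b),"lid angle",-np.arctan(k[0]))
E
```

```text
clock: 17.75
eef_pos: [0.5841, -0.1888, 0.2763]
ee_rot: [179.9, -0.0, 95.6]
wrist_force: [2.8, 2.5, -5.8]
width: 0.09
grasp_force: 50.1
[ 2.27369364  2.37794426 -5.94132524] 50.025441348552704 [ 0.58409282 -0.18879444  0.27635515]
s 0.84 0.028851841188574846 ((582.70458984375, 207.3885498046875), 17.370758056640625)
s 0.64 0.02455308528299277 ((475.45623779296875, -156.45155334472656), 16.527128219604492)
t 0.76 0.02775382930628254 ((581.471435546875, 210.44400024414062), 16.06319236755371)
t 0.54 0.09563995523082802 ((600.6154174804688, -142.38619995117188), 57.441009521484375)
s 93 lid angle 0.19609394344602427
w 24150 lid angle 0.19982716590690447
```

View pics/end.png

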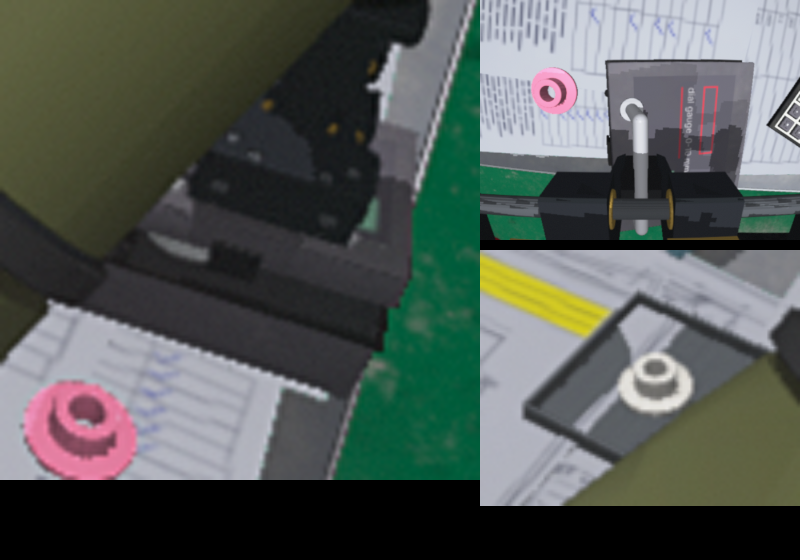

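The picture shows the lid held open by the bar, with the measured angle at about 0.197 rad. The steel flange is upright in the tray at crop (655,382). I'll hand in.

```bash
python3 -c "
from bench import order
print(order.job_done())"
```

```text
the job is handed in; nothing more can be done
None
```

I handed the job in at about 18 s: the flange stands upright in the tray, the gripper holds the lid by its handle at about 0.197 rad (front edge about 25 mm above the rim), and I saw no contact with the bushings, glue stick or pink look-alike; no verdict came back.

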